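# Third hand at the screwing jig: hold the drawer pull against the sprung fence

## Robot

A 7-joint arm with a two-finger parallel gripper is mounted at the origin on a cart in front of the work surface, level with it; the furniture and walls round the work are solid. World frame = base frame: x ahead of the robot, y to its left, z up, the work surface at z = 0. Lengths are in m, angles in rad, forces in N, time in s.
With the tool pointing down it reaches from about 0.4 to 0.85 m from the base axis. Payload 10.4 kg.
Tool frame: the origin (TCP) lies between the finger pads; the fingertips stand tip_extent ahead of it and the grasp point (between the pads) lies 2 mm behind it (tip_extent is the distance from the TCP to the fingertips, in m); z points along the fingers, y is the direction in which the jaws open and shut (so a half turn about z gives the same grasp; the last joint's range is limited). The gripper opens to 87 mm and grips with 3 to 60 N. Pads are 19 mm wide; open, the fingers measure 117 mm over their backs; the gripper's body (75 mm by 190 mm) begins 51 mm behind the grasp point.
Start: joints at [-1.152, 0.332, -0.065, 1.46, 0.022, 1.35, -0.088], TCP at [0.267, 0.565, 0.24] pointing down, gripper open.
Joint ranges: [-2.6, 2.6], [-0.5, 2.12], [-1.47, 1.34], [0.16, 2.42], [-1.27, 4.41], [0.06, 2.06], [-2.6, 2.6]. Speed limits (rad/s): [2.22, 2.22, 2.79, 2.79, 3.14, 3.14, 3.14].

## Interface

Orientations are given as a unit quaternion [x, y, z, w].
In Python, from bench import read_state, camera, camera_params, close_job, tip_extent gives the robot as it stands. The module is installed in compiled form; this text tells all that it offers.
- The arm moves only by the tool send_rows, never from a script. Its argument "steps" is a list of rows, each a list of 7 numbers: the turn, a rotation vector about the tool's x, y, z in degrees, then the shift along the tool's x, y, z in m, then the gripper's target within -1 to 1 (shut at 1, half-way at 0, fully open at -1). In form: [[ax, ay, az, x, y, z, jaw], ...]. A call has exactly 10 rows; each row shifts and turns the pose as measured when the row begins, along the tool's axes as they then stand; what a row does not reach is not made up. A row lasts 1/10 s, in which the tool goes at most 50 mm and 8.59 degrees, less where a joint would pass 70% of its speed; a pose out of reach is approached as far as the arm can. A call with a gripper value outside its range is refused whole. The fingers move at their own pace and stop on an object; "force" is the grip in N (left out, the last holds). Time passes only in rows, so rows that do not move let the fingers close, or fill a call up. It gives the time, the measured TCP pose, the force and the opening at its end, in the units of the state.
- read_state(): the state, without advancing time (a new reading comes with each control period).
- camera(name): name is "scene" or "top" or "wrist"; returns (picture, depth): 420x560x3 uint8, blue, green, red; 420x560 float32, m along the optical axis (not along the pixel's ray), 0 where there is no reading.
- camera_params(name): a dict with "camera_matrix" (3x3 intrinsics, pixels), "dist" ([k1, k2, p1, p2, k3] as OpenCV has them; the pictures are not rectified), "world_from_camera" (4x4, takes a point from camera to world coordinates). Camera axes: x right, y down, z forward; pixel columns grow to the right and rows downward; lengths in m; the calibration is good to about 2 mm. A picture is of the moment at which its call begins: read the wrist's pose just before it. camera_params takes no time and is no camera call; for the wrist camera it gives the pose at the moment of the call.
- close_job(): hands the job in, once; it reports no verdict.
The state is a dict: "time": time; "joint_positions": joint angles; "joint_vel": joint speeds; "joint_torque": joint torques, N m; "ee_pos": TCP position; "eef_rot": TCP orientation; "ft_force": force on the tool from outside, world axes, zero at the start; "torque": the same for the moment, N m; "width": finger opening in m.
Only numpy, scipy, OpenCV 4.12 (cv2) and the standard library are available. Lean on these libraries where they do the work, as an engineer would, in place of code of your own. Each camera call takes 0.05 s, during which the arm holds its last target.

## Task

Pick up the square wooden drawer pull, set it flat on the board of the screwing jig, in the lane between the two low strips with its flat drilled back towards the sprung fence, and push it against the fence until the fence's pointer stands between the two upright pins on the rail beside it. Keep it pressed there steadily and finish while still holding it, so that a colleague can drive the screws from behind. Never push the fence right to the end of its travel, and do not disturb the round knob or the other loose things.

Things in the scene. Friction and masses are not known exactly. Their poses are not given: they have to be found in the camera images.
- pull: square drawer pull, light wood, loose, about 0.11 kg: block 50 wide (y), 42 high, 30 deep (x -8 to +22 mm), with a rounded lip (20 mm round bar, centre x -12, z 32) on its -x front; flat drilled back at x +22. Origin: on its underside, y middle. Stands upright, turned up to 0.8 rad. Grip its flat sides (y +-25) from above, about x +5
- pull_back (a point): middle of the pull's flat drilled back: x +22, y 0, z +21 mm in the pull's frame; same axes as the pull
- jig: screwing jig fixed to the table: plywood board 250 (x) x 160 (y), 12 mm thick. Origin: under its middle, at table height; +x is the way to push, roughly away from the robot. Two strips (6 mm above the board, 8 wide, x -100 to +15, inner faces y +-32) form a lane that ends at the fence. A rail 36 mm above the board (x 5 to 65, y 66 to 76) carries two upright pins
- fence_face (a point): middle of the front face of the sprung fence, 21 mm above the board; at rest at x +20, y 0, z +33 mm in the jig's frame, jig's axes; it travels along the jig's +x when pushed. The fence is a wooden bar 104 wide, 14 thick, its top 56 mm above the table. Two spring posts, tops 54 mm above the table, stand behind it, 72 mm past this point
- fence (a joint): how far the fence is pushed in along the jig's +x, m: 0 at rest, 0.030 at its hard stop. A 600 N/m spring pushes it back (0.2 N friction). Its steel pointer is level with the first pin at 0.007 (4 N) and with the second at 0.020 (12 N); midway is 0.0135 (8 N)
- round_knob: a round wooden knob, 42 mm across and 40 mm high, on the table; it is not used. Origin: centre of its underside. It and the pull swap places at random
- roll: the roll of masking tape lying flat nearest the jig (another lies farther off), 104 mm across, 25 mm high, a bystander. Origin: centre of its underside
- nose_pliers: fine-nose pliers lying on the bare table left of the jig, 52 x 150 x 10 mm, a bystander. Origin: centre of the underside, long axis y
- marker: the marker pen lying nearest the robot, 17 x 135 x 16 mm, a bystander. Origin: centre of the underside, long axis y
Things that resemble listed ones, but are neither listed nor needed, are in the scene too. Leave any blue or red look-alike of the pull alone.

How it is judged:
At the end, for the whole second after the job is handed in: Pull upright on the board (5 mm, 0.1 rad), in the lane (10 mm), drilled back flat on the fence (0.1 rad); fence pushed in 7 to 20 mm (pointer between the pins), 3.5 to 14 N between pull and fence, at rest, fingers still on the pull (value of joint fence between 0.007 and 0.02 m and contact force between pull and fence between 3.5 and 14 N and x of pull_back in the frame of fence_face between -0.004 and 0.003 m and y of pull_back in the frame of fence_face between -0.01 and 0.01 m and z of pull_back in the frame of fence_face between -0.004 and 0.005 m and angle between the x axis of pull and the x axis of jig, either way round below 0.1 rad and angle between pull's own z axis and vertical below 0.1 rad and contact force between the fingers and pull above 2 N and linear speed of pull below 0.01 m/s); the arm keeps its last pose, push and grip.
It fails at once if the fence is pushed to the end of its travel (value of joint fence above 0.028 m).
It fails at once if a bystander is disturbed (moved over 30 mm) (distance of any of round_knob, roll, nose_pliers, marker from where it was at the start of the episode above 0.03 m).
It also fails if it takes over 32 s, if anything falls off the work surface, if the arm or the gripper's body presses on something with over 40 N, if the wrist force passes 120 N, or if a joint passes its speed limit or range.

## Working session

There is one attempt and no reset: what is moved stays moved. The work goes in short steps, Python scripts to look and compute and a tool call to move; the robot and the scene stay as the last step left them, time stands still between calls to the robot, and variables do not carry over. Pictures are saved under pics/ and viewed, and the job is handed in when it is done.

Besides the shell and the picture viewer there is one more tool, called after "Call:" by a JSON object that holds its "method" and its "body", one argument or row to a line. send_rows: Moves the arm, as the interface text tells. Its arguments: {"type":"object","properties":{"steps":{"type":"array"},"force":{"type":"number"}},"required":["steps"]}

```bash
mkdir -p pics; cat > h.py <<'E'
import numpy as np, cv2
from bench import *
def grab(n,tag):
    p=camera_params(n); im,d=camera(n); cv2.imwrite(f'pics/{tag}.png',im); np.savez(f'{tag}.npz',im=im,d=d,K=p['camera_matrix'],D=p['dist'],T=p['world_from_camera']); return im,d,p
class V:
    def __init__(s,tag):
        z=np.load(f'{tag}.npz'); s.im,s.d,s.K,s.D,s.T=[z[k] for k in ('im','d','K','D','T')]; s.K=np.array(s.K,float);s.D=np.array(s.D,float)
    def ray(s,uv):
        uv=np.array(uv,float).reshape(-1,1,2); n=cv2.undistortPoints(uv,s.K,s.D).reshape(-1,2)
        return np.c_[n,np.ones(len(n))]
    def plane(s,uv,z):
        r=s.ray(uv)@s.T[:3,:3].T; o=s.T[:3,3]; return o+r*((z-o[2])/r[:,2])[:,None]
    def depth(s,uv):
        uv=np.array(uv,int).reshape(-1,2); d=s.d[uv[:,1],uv[:,0]]; return (s.ray(uv)*d[:,None])@s.T[:3,:3].T+s.T[:3,3]
    def cloud(s):
        h,w=s.d.shape; u,v=np.meshgrid(np.arange(w),np.arange(h)); return s.depth(np.c_[u.ravel(),v.ravel()]).reshape(h,w,3)
E
python3 - <<'E'
from h import *
print(read_state(), tip_extent if not callable(tip_extent) else tip_extent())
for n in('top','scene'):
    im,d,p=grab(n,n+'0'); print(n,p)
E
```

```text
{'time': 0.0, 'joint_positions': array([-1.15159867,  0.33287117, -0.06471205,  1.46091964,  0.02158559,
        1.34985646, -0.08847612]), 'joint_vel': array([ 5.75842443e-04, -1.30701740e-05,  1.22174582e-03,  4.48163768e-04,
       -8.39963538e-04,  1.66479099e-04, -1.13707511e-03]), 'joint_torque': array([-2.36991327e-04, -6.23275924e+01,  2.42501922e-02, -3.89884686e+01,
       -6.13711984e-02,  3.99685535e-02,  1.49055531e-04]), 'ee_pos': array([0.26707459, 0.564686  , 0.23876472]), 'eef_rot': array([ 2.19080975e-01,  9.75706444e-01, -6.67732852e-04, -1.28080272e-04]), 'ft_force': array([ 0.24305441, -0.15395959, -0.87121196]), 'torque': array([-0.03074206, -0.01524276, -0.02004799]), 'width': 0.08715841610488934} 0.017
top {'camera_matrix': array([[540.66617801,   0.        , 284.5251684 ],
       [  0.        , 540.66617801, 212.14773351],
       [  0.        ,   0.        ,   1.        ]]), 'dist': array([-0.02301074,  0.        ,  0.        ,  0.        ,  0.        ]), 'world_from_camera': array([[-0.00941847, -0.9859887 ,  0.16654604,  0.312612  ],
       [-0.99972035,  0.00567182, -0.02295751,  0.02702782],
       [ 0.02169122, -0.16671569, -0.98576639,  1.53300379],
       [ 0.        ,  0.        ,  0.        ,  1.        ]])}
scene {'camera_matrix': array([[443.9790627 ,   0.        , 274.56423574],
       [  0.        , 443.9790627 , 198.66317748],
       [  0.        ,   0.        ,   1.        ]]), 'dist': array([-0.06898096,  0.        ,  0.        ,  0.        ,  0.        ]), 'world_from_camera': array([[ 0.68938971, -0.47329496,  0.54839193, -0.09234157],
       [-0.72437086, -0.44481569,  0.52671232, -0.66139441],
       [-0.00535695, -0.76034918, -0.64949243,  0.86154258],
       [ 0.        ,  0.        ,  0.        ,  1.        ]])}
```

View pics/top0.png

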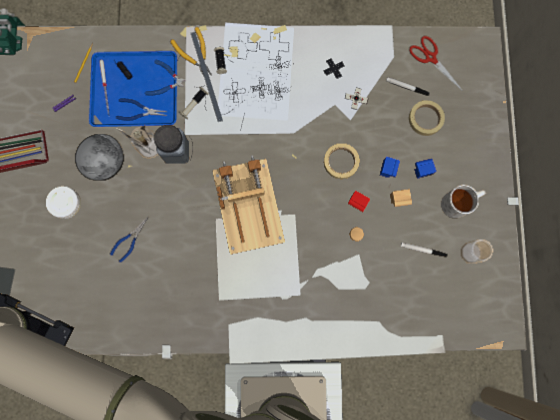

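View pics/scene0.png

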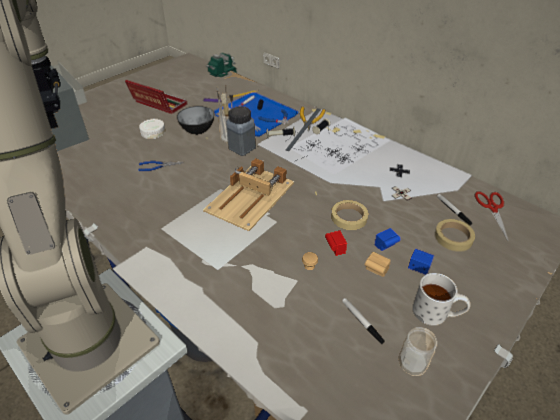

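Light-wood candidates: a block at (401,198) and a round piece at (357,234) in top. Red (359,201) and blue (390,167), (425,168) are the look-alikes. The block fits the pull, so I'll enlarge it.

```bash
python3 - <<'E'
from h import *
t=V('top0').im[150:250,340:440]; s=V('scene0').im[215:285,290:440]; j=V('top0').im[150:260,205:295]
a=cv2.resize(t,(400,400),interpolation=2); b=cv2.resize(j,(327,400),interpolation=2)
cv2.imwrite('pics/crop1.png',np.hstack([a,b]))
j=V('scene0').im[150:235,195:305]
cv2.imwrite('pics/crop2.png',np.vstack([cv2.resize(s,(600,280),interpolation=2)]))
cv2.imwrite('pics/crop3.png',cv2.resize(j,(770,595),interpolation=2))
E
```

```text
(no output)
```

View pics/crop1.png

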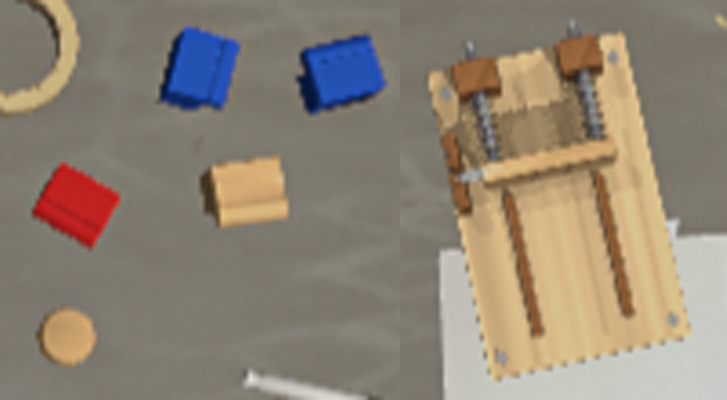

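View pics/crop2.png

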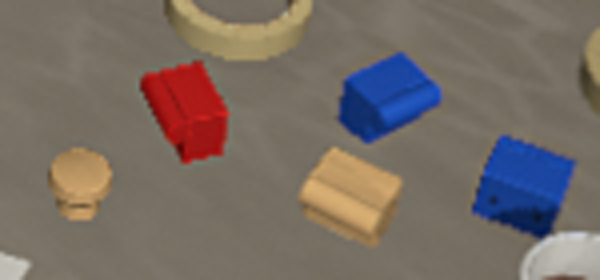

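View pics/crop3.png

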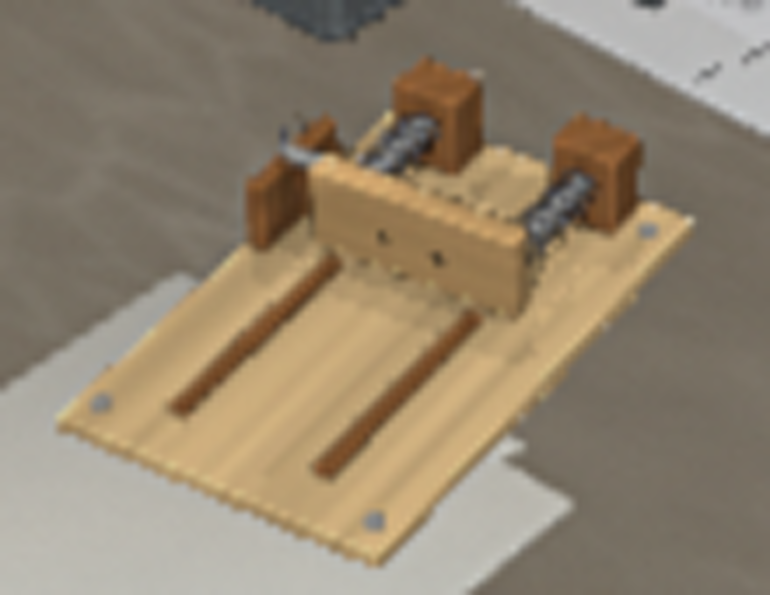

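```bash
python3 - <<'E'
from h import *
v=V('top0'); C=v.cloud(); hsv=cv2.cvtColor(v.im,cv2.COLOR_BGR2HSV)
def reg(x0,y0,x1,y1):
    m=np.zeros(v.d.shape,bool); m[y0:y1,x0:x1]=1; return m
print('table z',np.median(C[220:240,400:420,2]))
R=reg(380,180,425,215)
for nm,m in (('depth',R&(C[...,2]>.032)),('col',R&(hsv[...,1]>85)&(hsv[...,2]>120))):
    ys,xs=np.nonzero(m); print(nm,m.sum(),'z',np.percentile(C[m][:,2],[5,50,95]))
    P=v.plane(np.c_[xs,ys],.042)[:,:2]; r=cv2.minAreaRect((P*1000).astype(np.float32)); print(r,P.mean(0)); print(cv2.boxPoints(r))
# jig strips
B=(hsv[...,0]<15)&(hsv[...,1]>120)&(hsv[...,2]<150)&reg(205,150,295,260)
n,l,st,ce=cv2.connectedComponentsWithStats(B.astype(np.uint8))
for i in range(1,n):
    if st[i,4]>25:
        ys,xs=np.nonzero(l==i); zz=np.median(C[l==i][:,2]); z=.018 if ys.mean()>197 else .05
        P=v.plane(np.c_[xs,ys],z); r=cv2.minAreaRect((P[:,:2]*1000).astype(np.float32)); print('brown',st[i],zz,r)
        if z<.02:
            q=cv2.fitLine((P[:,:2]*1000).astype(np.float32),2,0,.01,.01).ravel(); a=q[:2]*np.sign(q[0]); print('ang',np.arctan2(a[1],a[0]), 'pt',q[2:], 'ext',np.percentile((P[:,:2]*1000)@a,[0,100]))
# knob, roll, pliers, marker rough
print(v.plane([[357,234]],.04),v.plane([[341,161]],.02),v.plane([[402,244],[447,254]],.015))
E
```

```text
table z 0.0029743546659801723
depth 285 z [0.03508346 0.0417533  0.0491934 ]
((591.6732177734375, -343.89080810546875), (84.75861358642578, 89.93365478515625), 21.174198150634766) [ 0.6040275  -0.33947404]
[[ 535.91284 -317.26746]
 [ 568.39734 -401.1294 ]
 [ 647.4336  -370.51416]
 [ 614.9491  -286.65222]]
col 271 z [0.03561495 0.0418193  0.04845665]
((604.078857421875, -340.4063415527344), (44.56955337524414, 49.83073806762695), 7.8477325439453125) [ 0.60399104 -0.34033444]
[[ 578.6008  -318.7671 ]
 [ 585.4048  -368.13116]
 [ 629.5569  -362.0456 ]
 [ 622.7529  -312.68152]]
brown [248 160  13  12  81] 0.05340782519729004 ((697.2757568359375, 77.80171966552734), (29.563053131103516, 32.222652435302734), 8.124236106872559)
brown [221 166  12  12  59] 0.052544632542744774 ((680.7315063476562, 155.8937225341797), (30.291845321655273, 30.914384841918945), 8.103012084960938)
brown [217 187   8  22  69] 0.04757082766697174 ((612.2830810546875, 174.14854431152344), (63.379173278808594, 10.59422779083252), 11.682045936584473)
ang 0.21736515 pt [611.88403 174.69919] ext [603.72688008 667.16736659]
brown [259 198  10  39  88] 0.017839243073087374 ((555.1124877929688, 52.33973693847656), (112.14257049560547, 6.158097743988037), 12.179850578308105)
ang 0.2106167 pt [554.55      52.088634] ext [497.71990793 609.85919327]
brown [234 203  10  39  83] 0.019245197304561534 ((541.26220703125, 122.81005859375), (111.88507080078125, 6.135140895843506), 12.179988861083984)
ang 0.21399477 pt [539.7844  122.31687] ext [499.05192991 610.94027198]
[[ 0.50182355 -0.20953347  0.04      ]] [[ 0.71736392 -0.17304499  0.02      ]] [[ 0.47552467 -0.34079043  0.015     ]
 [ 0.4460499  -0.46809478  0.015     ]]
```

Call:
{"method": "send_rows", "body": {
  "steps": [
    [0, 0, -6.63, -0.01, -0.02, 0, -1],
    [0, 0, -6.63, -0.01, -0.03, 0, -1],
    [0, 0, -6.63, -0.01, -0.03, 0, -1],
    [0, 0, -6.63, -0.01, -0.03, 0, -1],
    [0, 0, -6.63, -0.01, -0.04, 0, -1],
    [0, 0, 0, -0.015, -0.045, 0, -1],
    [0, 0, 0, -0.015, -0.045, 0, -1],
    [0, 0, 0, -0.015, -0.045, 0, -1],
    [0, 0, 0, -0.015, -0.045, 0, -1],
    [0, 0, 0, -0.015, -0.045, 0, -1]
  ]
}}

```text
time: 1.1
ee_pos: [0.3991, 0.1896, 0.2349]
eef_rot: [-0.087, 0.996, -0.002, -0.003]
ft_force: [1.0, 0.0, 0.2]
width: 0.087
```

```bash
cat >> h.py <<'E'
from scipy.spatial.transform import Rotation as Ro
def tcp():
    s=read_state(); R=Ro.from_quat(s['eef_rot']).as_matrix(); return s,np.array(s['ee_pos']),R
def togo(target,yaw):  # yaw of pull x axis; tool x = -pull x, z down
    s,p,R=tcp(); c,n=np.cos(yaw),np.sin(yaw); Rt=np.array([[-c,-n,0],[-n,c,0],[0,0,-1.]])
    rv=np.degrees(Ro.from_matrix(R.T@Rt).as_rotvec()); print('t',round(s['time'],2),'p',p.round(4),'F',np.round(s['ft_force'],2),'w',round(s['width'],4)); print('rot',rv.round(2),'shift now-tool',(R.T@(np.array(target)-p)).round(4),'final-tool',(Rt.T@(np.array(target)-p)).round(4))
E
python3 - <<'E'
from h import *
togo([.609,-.3397,.12],.137)
p=camera_params('wrist');T=p['world_from_camera'];print(T.round(3),p['camera_matrix'])
print('center hit',T[:3,3]-T[:3,2]*T[2,3]/T[2,2])
E
```

```text
t 1.1 p [0.3991 0.1896 0.2349] F [1.04 0.04 0.16] w 0.087
rot [-0.2  -0.35  2.11] shift now-tool [-0.1159 -0.5572  0.1162] final-tool [-0.1356 -0.553   0.1149]
[[-0.173  0.94   0.294  0.317]
 [ 0.985  0.166  0.049  0.177]
 [-0.002  0.298 -0.955  0.381]
 [ 0.     0.     0.     1.   ]] [[331.69250627   0.         276.63510468]
 [  0.         331.69250627 206.37158851]
 [  0.           0.           1.        ]]
center hit [0.4347242  0.19723092 0.        ]
```

```bash
python3 - <<'E'
from h import *
grab('wrist','w1')
E
```

```text
(no output)
```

View pics/w1.png

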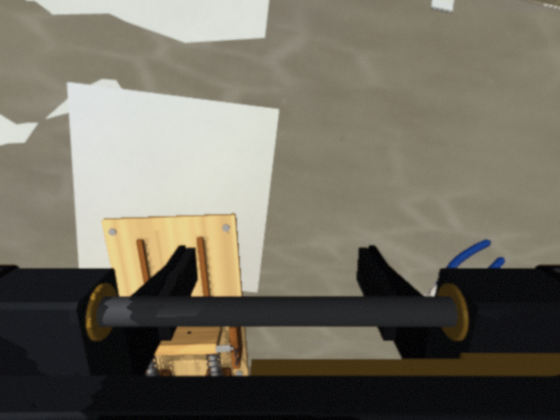

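The wrist view shows the near part of the jig, strips from (140,240) and (200,240), with the fence at (190,340) half hidden by the gripper. I'll check the strip lines against the top view.

```bash
python3 - <<'E'
from h import *
v=V('w1'); hsv=cv2.cvtColor(v.im,cv2.COLOR_BGR2HSV)
B=(hsv[...,0]<15)&(hsv[...,1]>120)&(hsv[...,2]<170)&(hsv[...,2]>50); m=np.zeros_like(B); m[225:300,120:225]=1; B&=m
n,l,st,ce=cv2.connectedComponentsWithStats(B.astype(np.uint8))
c,s=np.cos(.2126),np.sin(.2126); o=np.array([.5897,.0966])
for i in range(1,n):
    if st[i,4]>40:
        ys,xs=np.nonzero(l==i); P=v.plane(np.c_[xs,ys],.018)[:,:2]; q=cv2.fitLine((P*1000).astype(np.float32),2,0,.01,.01).ravel(); a=q[:2]*np.sign(q[0])
        J=(P-o)@np.array([[c,-s],[s,c]]); print(st[i],'ang',np.arctan2(a[1],a[0]),'jig x',J.min(0),J.max(0),'mean',J.mean(0))
m=(hsv[...,1]<60)&(hsv[...,2]>140)
E
```

```text
[198 238  11  59 302] ang 0.211482 jig x [-0.10022903  0.03535644] [-0.02158445  0.04219232] mean [-0.06173271  0.03880862]
[137 240  13  44 234] ang 0.21110076 jig x [-0.10028119 -0.03623154] [-0.04285584 -0.0290828 ] mean [-0.07330385 -0.03267924]
```

Call:
{"method": "send_rows", "body": {
  "steps": [
    [0, 0, 0.7, -0.013, -0.05, 0, -1],
    [0, 0, 0.7, -0.013, -0.05, 0, -1],
    [0, 0, 0.7, -0.013, -0.05, 0, -1],
    [0, 0, 0, -0.013, -0.05, 0, -1],
    [0, 0, 0, -0.013, -0.05, 0, -1],
    [0, 0, 0, -0.013, -0.05, 0, -1],
    [0, 0, 0, -0.013, -0.05, 0, -1],
    [0, 0, 0, -0.013, -0.05, 0, -1],
    [0, 0, 0, -0.013, -0.05, 0, -1],
    [0, 0, 0, 0, -0.03, 0, -1]
  ]
}}

```text
time: 2.15
ee_pos: [0.5743, -0.2591, 0.2353]
eef_rot: [-0.067, 0.998, -0.003, -0.003]
ft_force: [-0.7, 0.7, -0.3]
width: 0.087
```

```bash
python3 - <<'E'
from h import *
togo([.609,-.3397,.12],.137)
grab('wrist','w2')
E
```

```text
t 2.15 p [ 0.5743 -0.2591  0.2353] F [-0.74  0.7  -0.3 ] w 0.087
rot [-0.32 -0.31 -0.17] shift now-tool [-0.0242 -0.0839  0.1156] final-tool [-0.0234 -0.0846  0.1153]
```

View pics/w2.png

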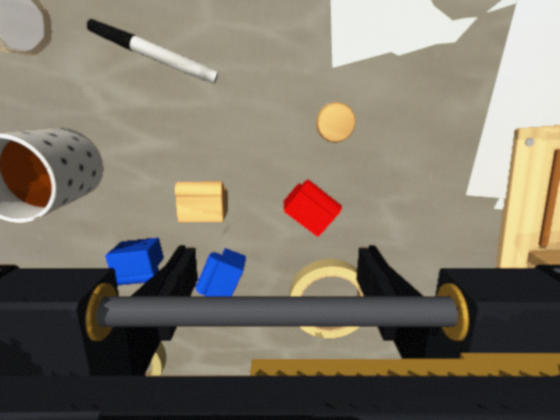

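Wrist view: the pull is at (200,202) with its lip facing up in the image (towards the robot). The knob is at (336,122), red at (312,207), and the blues at (133,260) and (222,273).

```bash
python3 - <<'E'
from h import *
v=V('w2'); hsv=cv2.cvtColor(v.im,cv2.COLOR_BGR2HSV)
m=(hsv[...,1]>90)&(hsv[...,2]>110)&(hsv[...,0]>8)&(hsv[...,0]<28); k=np.zeros_like(m);k[170:235,165:240]=1;m&=k
ys,xs=np.nonzero(m); print(m.sum(), xs.min(),xs.max(),ys.min(),ys.max())
P=v.plane(np.c_[xs,ys],.042)[:,:2]; r=cv2.minAreaRect((P*1000).astype(np.float32)); print(r); print(cv2.boxPoints(r))
C=v.depth(np.c_[xs,ys]); print(np.percentile(C[:,2],[5,50,95]))
print(v.im[180:222:3,200]); print(v.T[:3,3])
cv2.imwrite('pics/c4.png',cv2.resize(v.im[165:240,160:260],(800,600),interpolation=2))
E
```

```text
1924 175 226 181 222
((603.2528076171875, -335.5306091308594), (45.625, 54.779483795166016), 7.97803258895874)
[[ 576.8596  -311.5722 ]
 [ 584.46265 -365.82147]
 [ 629.646   -359.489  ]
 [ 622.04297 -305.23975]]
[0.03590824 0.04191511 0.04331989]
[[129 151 162]
 [116 193 235]
 [136 221 245]
 [141 226 245]
 [132 217 245]
 [110 185 230]
 [123 203 240]
 [123 203 241]
 [127 208 243]
 [127 211 245]
 [128 211 244]
 [131 215 245]
 [133 216 246]
 [127 208 243]]
[ 0.4919143  -0.26761654  0.38143565]
```

View pics/c4.png

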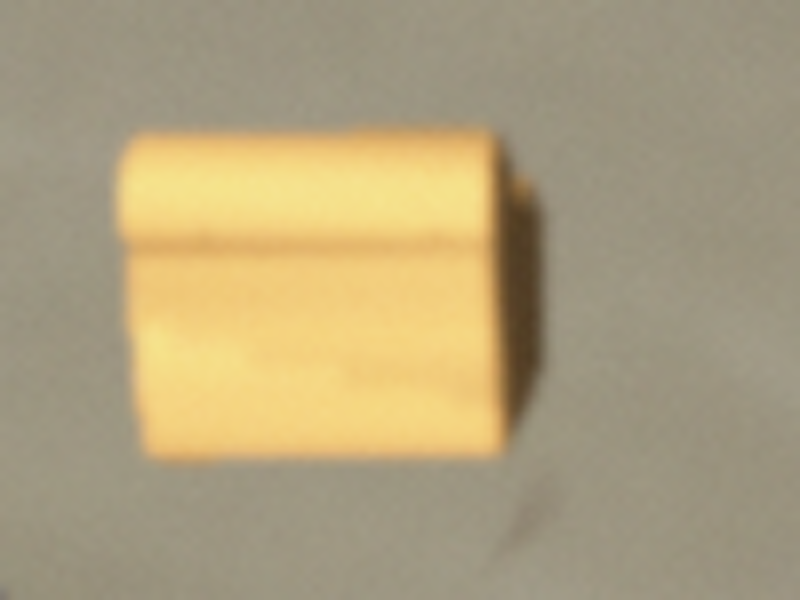

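Call:
{"method": "send_rows", "body": {
  "steps": [
    [-0.3, -0.3, -0.2, -0.006, -0.021, 0.025, -1],
    [0, 0, 0, -0.006, -0.021, 0.025, -1],
    [0, 0, 0, -0.006, -0.021, 0.025, -1],
    [0, 0, 0, -0.005, -0.02, 0.025, -1],
    [0, 0, 0, 0, 0, 0.01, -1],
    [0, 0, 0, 0, 0, 0, -1],
    [0, 0, 0, 0, 0, 0, -1],
    [0, 0, 0, 0, 0, 0, -1],
    [0, 0, 0, 0, 0, 0, -1],
    [0, 0, 0, 0, 0, 0, -1]
  ]
}}

```text
time: 3.2
ee_pos: [0.608, -0.3461, 0.1223]
eef_rot: [-0.066, 0.998, -0.001, -0.0]
ft_force: [0.7, 0.0, 0.2]
width: 0.0868
```

```bash
python3 - <<'E'
from h import *
togo([.6085,-.3385,.027],.138)
E
```

```text
t 3.2 p [ 0.608  -0.3461  0.1223] F [0.74 0.03 0.19] w 0.0868
rot [-0.1  -0.02 -0.32] shift now-tool [-0.0015  0.0076  0.0953] final-tool [-0.0016  0.0074  0.0953]
```

Call:
{"method": "send_rows", "body": {
  "steps": [
    [-0.1, 0, -0.3, -0.0015, 0.0075, 0.015, -1],
    [0, 0, 0, 0, 0, 0.02, -1],
    [0, 0, 0, 0, 0, 0.02, -1],
    [0, 0, 0, 0, 0, 0.015, -1],
    [0, 0, 0, 0, 0, 0.01, -1],
    [0, 0, 0, 0, 0, 0.005, -1],
    [0, 0, 0, 0, 0, 0, -1],
    [0, 0, 0, 0, 0, 0, -1],
    [0, 0, 0, 0, 0, 0, -1],
    [0, 0, 0, 0, 0, 0, -1]
  ]
}}

```text
time: 4.2
ee_pos: [0.611, -0.335, 0.0345]
eef_rot: [-0.071, 0.997, -0.0, 0.002]
ft_force: [0.1, -0.4, -0.4]
width: 0.0872
```

```bash
python3 - <<'E'
from h import *
togo([.6085,-.3385,.027],.138)
grab('wrist','w3')
E
```

```text
t 4.2 p [ 0.611  -0.335   0.0345] F [ 0.1  -0.36 -0.38] w 0.0872
rot [-0.04  0.27  0.2 ] shift now-tool [ 0.003  -0.0031  0.0074] final-tool [ 0.0029 -0.0032  0.0075]
```

View pics/w3.png

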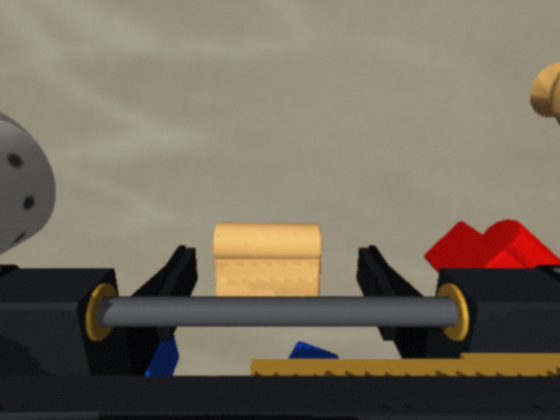

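The pull's top spans columns 215–321 and the fingers are centred at 277, so the pull sits about 4 mm towards world -y. That agrees with the planned correction, so I'll correct, descend and grip.

Call:
{"method": "send_rows", "body": {
  "steps": [
    [0, 0.2, 0.2, 0.003, -0.004, 0.004, -1],
    [0, 0, 0, 0, 0, 0.003, -1],
    [0, 0, 0, 0, 0, 0, -1],
    [0, 0, 0, 0, 0, 0, 1],
    [0, 0, 0, 0, 0, 0, 1],
    [0, 0, 0, 0, 0, 0, 1],
    [0, 0, 0, 0, 0, 0, 1],
    [0, 0, 0, 0, 0, 0, 1],
    [0, 0, 0, 0, 0, 0, 1],
    [0, 0, 0, 0, 0, 0, 1]
  ],
  "force": 30
}}

```text
time: 5.25
ee_pos: [0.6087, -0.3401, 0.0276]
eef_rot: [-0.069, 0.998, -0.001, 0.001]
ft_force: [-1.1, -0.5, -0.0]
width: 0.05
```

```bash
python3 - <<'E'
from h import *
togo([.6085,-.3385,.027],.138)
grab('wrist','w4')
E
```

```text
t 5.25 p [ 0.6087 -0.3401  0.0276] F [-1.14 -0.45 -0.04] w 0.05
rot [-0.08  0.12 -0.03] shift now-tool [-0.      0.0016  0.0006] final-tool [-0.      0.0016  0.0006]
```

View pics/w4.png

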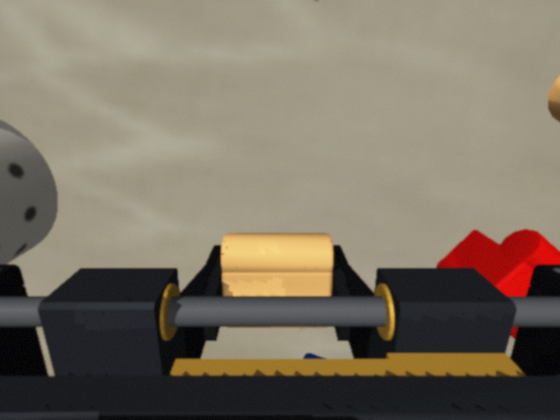

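Call:
{"method": "send_rows", "body": {
  "steps": [
    [0, 0, 0, 0, 0, -0.02, 1],
    [0, 0, 0, 0, 0, -0.03, 1],
    [0, 0, 0, 0, 0, -0.03, 1],
    [0, 0, -0.6, -0.002, 0.03, -0.02, 1],
    [0, 0, -0.6, -0.002, 0.045, 0, 1],
    [0, 0, -0.6, -0.002, 0.045, 0, 1],
    [0, 0, -0.6, -0.002, 0.045, 0, 1],
    [0, 0, -0.6, -0.002, 0.045, 0, 1],
    [0, 0, -0.6, -0.002, 0.045, 0, 1],
    [0, 0, -0.6, -0.002, 0.045, 0, 1]
  ]
}}

```text
time: 6.3
ee_pos: [0.5686, -0.0401, 0.1299]
eef_rot: [-0.1, 0.995, -0.002, 0.001]
ft_force: [1.0, 1.0, -0.6]
width: 0.0498
```

```bash
python3 - <<'E'
from h import *
togo([.5681,.0925,.12],.2115)
E
```

```text
t 6.3 p [ 0.5686 -0.0401  0.1299] F [ 0.99  0.97 -0.64] w 0.0498
rot [-0.25  0.04 -0.6 ] shift now-tool [-0.026   0.1301  0.0093] final-tool [-0.0273  0.1297  0.0099]
```

Call:
{"method": "send_rows", "body": {
  "steps": [
    [-0.2, 0, -0.4, -0.007, 0.035, 0, 1],
    [0, 0, 0, -0.007, 0.035, 0, 1],
    [0, 0, 0, -0.007, 0.03, 0, 1],
    [0, 0, 0, -0.005, 0.015, 0, 1],
    [0, 0, 0, 0, 0.005, 0.01, 1],
    [0, 0, 0, 0, 0, 0, 1],
    [0, 0, 0, 0, 0, 0, 1],
    [0, 0, 0, 0, 0, 0, 1],
    [0, 0, 0, 0, 0, 0, 1],
    [0, 0, 0, 0, 0, 0, 1]
  ]
}}

```text
time: 7.3
ee_pos: [0.5674, 0.0882, 0.1189]
eef_rot: [-0.105, 0.994, 0.0, 0.0]
ft_force: [-1.1, 0.0, -1.6]
width: 0.05
```

```bash
python3 - <<'E'
from h import *
togo([.5681,.0925,.044],.2115)
grab('wrist','w5'); grab('scene','s5')
a=V('w5').im; b=V('s5').im[110:250,170:330]; 
cv2.imwrite('pics/s5c.png',cv2.resize(b,(686,600),interpolation=2))
E
```

```text
t 7.3 p [0.5674 0.0882 0.1189] F [-1.06  0.02 -1.57] w 0.05
rot [ 0.01  0.01 -0.06] shift now-tool [-0.0016  0.0041  0.0749] final-tool [-0.0016  0.0041  0.0749]
```

View pics/w5.png

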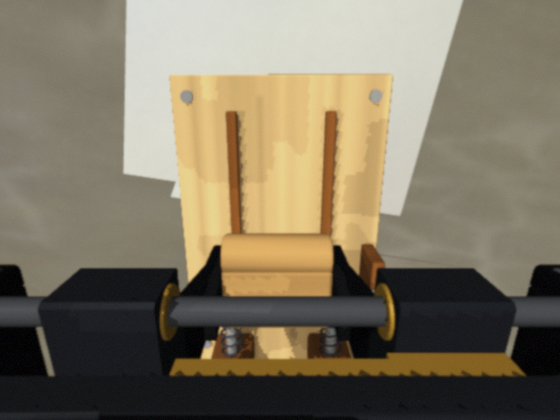

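View pics/s5c.png

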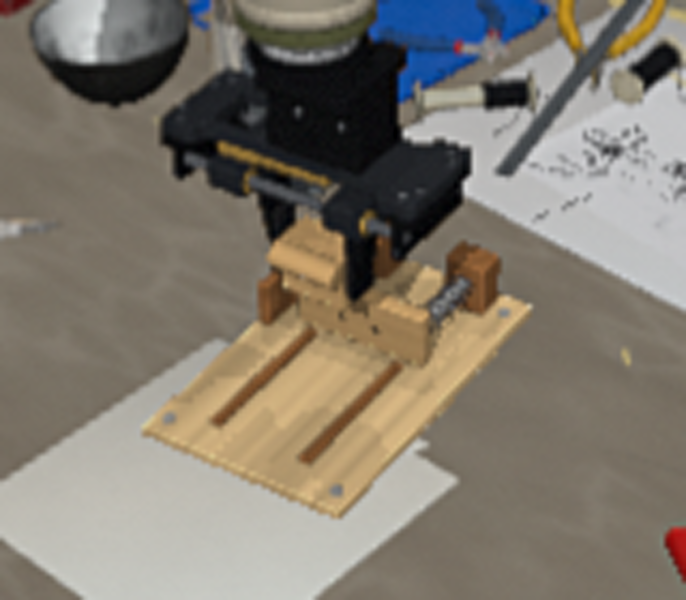

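Strip midline is at column 281.5 and pull midline at 277, so about 3.5 mm in +y is needed, in line with the computed 4.1 mm. Descending with that shift.

Call:
{"method": "send_rows", "body": {
  "steps": [
    [0, 0, 0, -0.001, 0.004, 0.01, 1],
    [0, 0, 0, 0, 0, 0.02, 1],
    [0, 0, 0, 0, 0, 0.018, 1],
    [0, 0, 0, 0, 0, 0.012, 1],
    [0, 0, 0, 0, 0, 0.006, 1],
    [0, 0, 0, 0, 0, 0, 1],
    [0, 0, 0, 0, 0, 0, 1],
    [0, 0, 0, 0, 0, 0, 1],
    [0, 0, 0, 0, 0, 0, 1],
    [0, 0, 0, 0, 0, 0, 1]
  ]
}}

```text
time: 8.4
ee_pos: [0.5688, 0.0947, 0.0506]
eef_rot: [-0.106, 0.994, 0.001, 0.002]
ft_force: [0.5, -0.1, -1.1]
width: 0.0499
```

```bash
python3 - <<'E'
from h import *
togo([.5681,.0925,.0400],.2115)
grab('wrist','w6')
E
```

```text
t 8.4 p [0.5688 0.0947 0.0506] F [ 0.5  -0.08 -1.12] w 0.0499
rot [0.07 0.22 0.01] shift now-tool [ 0.0012 -0.002   0.0106] final-tool [ 0.0011 -0.002   0.0106]
```

View pics/w6.png

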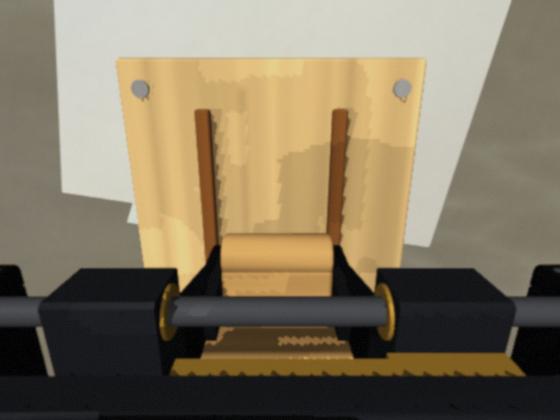

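Strip midline is now at 272 and the pull at 277, so I'll go back about 2 mm, which agrees with togo. Lowering the last 10 mm gently.

Call:
{"method": "send_rows", "body": {
  "steps": [
    [0, 0.2, 0, 0.001, -0.002, 0.003, 1],
    [0, 0, 0, 0, 0, 0.003, 1],
    [0, 0, 0, 0, 0, 0.002, 1],
    [0, 0, 0, 0, 0, 0.001, 1],
    [0, 0, 0, 0, 0, 0.001, 1],
    [0, 0, 0, 0, 0, 0, 1],
    [0, 0, 0, 0, 0, 0, 1],
    [0, 0, 0, 0, 0, 0, 1],
    [0, 0, 0, 0, 0, 0, 1],
    [0, 0, 0, 0, 0, 0, 1]
  ]
}}

```text
time: 9.45
ee_pos: [0.5684, 0.0923, 0.04]
eef_rot: [-0.106, 0.994, 0.001, 0.0]
ft_force: [0.4, -0.6, -0.5]
width: 0.0501
```

```bash
python3 - <<'E'
from h import *
togo([.5681,.0925,.0400],.2115)
E
```

```text
t 9.45 p [0.5684 0.0923 0.04  ] F [ 0.38 -0.6  -0.48] w 0.0501
rot [0.08 0.03 0.01] shift now-tool [0.0003 0.0002 0.    ] final-tool [0.0003 0.0002 0.    ]
```

Call:
{"method": "send_rows", "body": {
  "steps": [
    [0, 0, 0, -0.004, 0, 0, 1],
    [0, 0, 0, -0.006, 0, 0, 1],
    [0, 0, 0, -0.006, 0, 0, 1],
    [0, 0, 0, -0.004, 0, 0, 1],
    [0, 0, 0, -0.002, 0, 0, 1],
    [0, 0, 0, 0, 0, 0, 1],
    [0, 0, 0, 0, 0, 0, 1],
    [0, 0, 0, 0, 0, 0, 1],
    [0, 0, 0, 0, 0, 0, 1],
    [0, 0, 0, 0, 0, 0, 1]
  ]
}}

```text
time: 10.45
ee_pos: [0.5917, 0.0974, 0.0398]
eef_rot: [-0.106, 0.994, 0.001, -0.0]
ft_force: [0.1, 0.1, -1.7]
width: 0.05
```

```bash
python3 - <<'E'
from h import *
togo([.6057,.1006,.0400],.2115)
grab('scene','s7');grab('top','t7')
a=V('s7').im[150:240,200:310]; cv2.imwrite('pics/s7c.png',cv2.resize(a,(733,600),interpolation=2))
E
```

```text
t 10.45 p [0.5917 0.0974 0.0398] F [ 0.09  0.12 -1.75] w 0.05
rot [ 0.08 -0.01  0.02] shift now-tool [-0.0144  0.0002 -0.0002] final-tool [-0.0144  0.0002 -0.0002]
```

View pics/s7c.png

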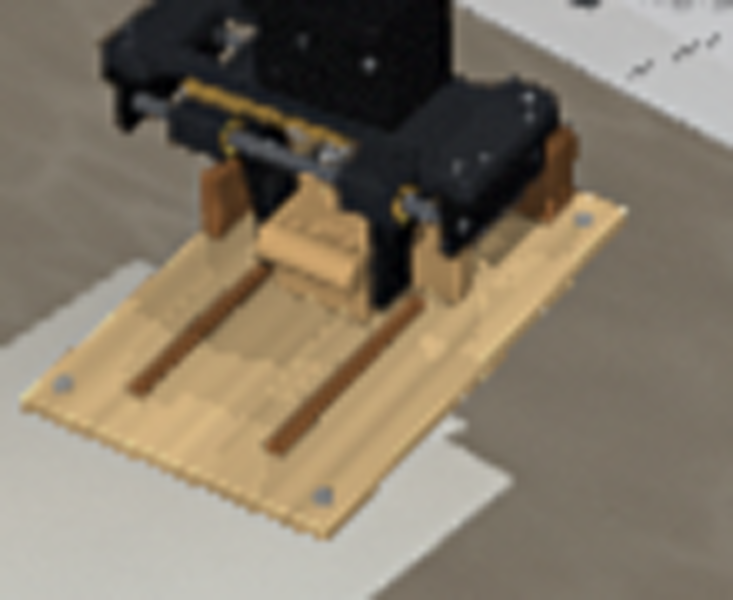

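The pull sits level in the lane just short of the fence. I'll advance in small steps and watch the force.

Call:
{"method": "send_rows", "body": {
  "steps": [
    [0, 0, 0, -0.002, 0, 0, 1],
    [0, 0, 0, -0.002, 0, 0, 1],
    [0, 0, 0, -0.002, 0, 0, 1],
    [0, 0, 0, -0.002, 0, 0, 1],
    [0, 0, 0, 0, 0, 0, 1],
    [0, 0, 0, 0, 0, 0, 1],
    [0, 0, 0, 0, 0, 0, 1],
    [0, 0, 0, 0, 0, 0, 1],
    [0, 0, 0, 0, 0, 0, 1],
    [0, 0, 0, 0, 0, 0, 1]
  ],
  "force": 40
}}

```text
time: 11.55
ee_pos: [0.5985, 0.0988, 0.0397]
eef_rot: [-0.106, 0.994, 0.001, -0.002]
ft_force: [-3.0, -0.4, 2.2]
width: 0.0494
```

```bash
python3 - <<'E'
from h import *
togo([.6057,.1006,.0400],.2115)
E
```

```text
t 11.55 p [0.5985 0.0988 0.0397] F [-2.97 -0.37  2.22] w 0.0494
rot [ 0.11 -0.24  0.01] shift now-tool [-0.0074  0.0002 -0.0003] final-tool [-0.0074  0.0002 -0.0003]
```

Call:
{"method": "send_rows", "body": {
  "steps": [
    [0, 0, 0, -0.002, 0, 0, 1],
    [0, -0.1, 0, -0.002, 0, 0, 1],
    [0, 0, 0, -0.002, 0, 0, 1],
    [0, 0, 0, -0.0015, 0, 0, 1],
    [0, 0, 0, 0, 0, 0, 1],
    [0, 0, 0, 0, 0, 0, 1],
    [0, 0, 0, 0, 0, 0, 1],
    [0, 0, 0, 0, 0, 0, 1],
    [0, 0, 0, 0, 0, 0, 1],
    [0, 0, 0, 0, 0, 0, 1]
  ]
}}

```text
time: 12.55
ee_pos: [0.6015, 0.0995, 0.0398]
eef_rot: [-0.106, 0.994, 0.001, -0.007]
ft_force: [-5.8, -1.2, 2.5]
width: 0.05
```

```bash
python3 - <<'E'
from h import *
togo([.6057,.1006,.0400],.2115)
F=[]
for n in('scene','top','wrist'):
    grab(n,n+'8'); F.append(read_state()['ft_force'])
print(np.round(F,2))
a=V('scene8').im[140:230,200:310]; b=V('top8').im[150:260,205:295]
cv2.imwrite('pics/c8.png',np.hstack([cv2.resize(a,(440,360),interpolation=2),cv2.resize(b,(295,360),interpolation=2)]))
E
```

```text
t 12.55 p [0.6015 0.0995 0.0398] F [-5.75 -1.17  2.47] w 0.05
rot [ 0.19 -0.74  0.  ] shift now-tool [-0.0044  0.0002 -0.0002] final-tool [-0.0044  0.0002 -0.0002]
[[-5.09 -1.23  3.1 ]
 [-4.7  -0.48  2.79]
 [-5.56 -0.19  3.23]]
```

View pics/c8.png

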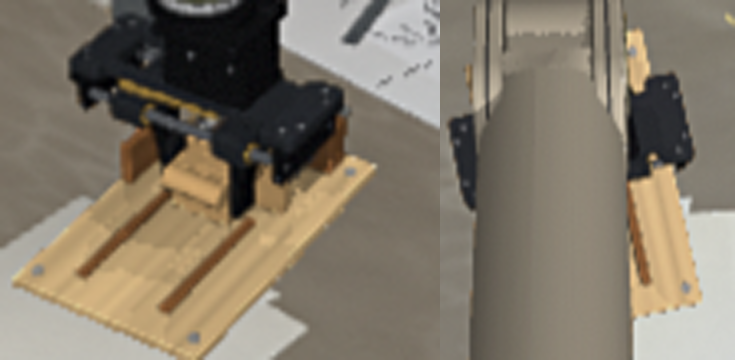

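View pics/wrist8.png

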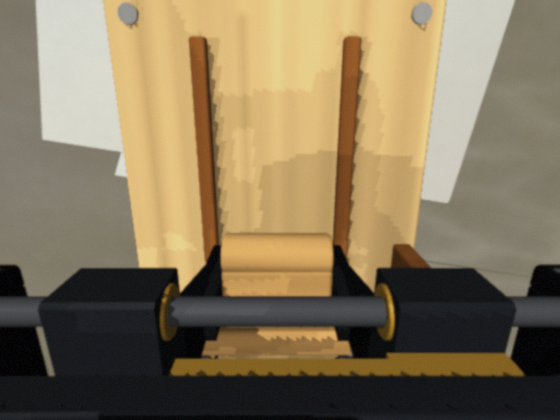

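Force is about 5.4 N (fence about 9 mm in) and the arm yields slightly. The lane is centred: strips at 200/350 against the pull at 277. I'll press a little more with a tilt correction and check whether it holds.

Call:
{"method": "send_rows", "body": {
  "steps": [
    [0, -0.3, 0, -0.0015, 0, 0, 1],
    [0, -0.3, 0, -0.0015, 0, 0, 1],
    [0, -0.3, 0, -0.0015, 0, 0, 1],
    [0, -0.3, 0, -0.001, 0, 0, 1],
    [0, -0.2, 0, -0.001, 0, 0, 1],
    [0, -0.2, 0, -0.001, 0, 0, 1],
    [0, -0.2, 0, -0.001, 0, 0, 1],
    [0, -0.2, 0, -0.001, 0, 0, 1],
    [0, -0.2, 0, -0.001, 0, 0, 1],
    [0, -0.2, 0, -0.001, 0, 0, 1]
  ]
}}

```text
time: 13.7
ee_pos: [0.6023, 0.0996, 0.0397]
eef_rot: [-0.106, 0.994, 0.003, 0.002]
ft_force: [-10.3, -1.7, 7.9]
width: 0.0499
```

```bash
python3 - <<'E'
from h import *
togo([.6057,.1006,.0400],.2115)
for i in range(4):
    camera('scene'); s=read_state(); print(s['time'],s['ft_force'].round(2),s['ee_pos'].round(4))
togo([.6057,.1006,.0400],.2115)
E
```

```text
t 13.7 p [0.6023 0.0996 0.0397] F [-10.32  -1.73   7.94] w 0.0499
rot [ 0.34  0.31 -0.  ] shift now-tool [-0.0036  0.0002 -0.0003] final-tool [-0.0036  0.0002 -0.0003]
13.75 [-8.37 -1.25  7.37] [0.6023 0.0996 0.0397]
13.8 [-10.12  -1.34   8.13] [0.6023 0.0996 0.0397]
13.85 [-8.29 -1.32  7.  ] [0.6022 0.0996 0.0396]
13.9 [-9.55 -1.21  7.54] [0.6023 0.0996 0.0397]
t 13.9 p [0.6023 0.0996 0.0397] F [-9.55 -1.21  7.54] w 0.0499
rot [ 0.34  0.31 -0.  ] shift now-tool [-0.0036  0.0003 -0.0003] final-tool [-0.0036  0.0003 -0.0003]
```

Force along the push is 9.3 N, but 7.5 N presses on the board, so part of it is board friction. By TCP position the fence is about 10 mm in. I'll unload the board slightly and push to mid-travel.

Call:
{"method": "send_rows", "body": {
  "steps": [
    [0, 0, 0, -0.001, 0, -0.001, 1],
    [0, 0, 0, -0.0015, 0, -0.0005, 1],
    [0, 0, 0, -0.0015, 0, -0.0003, 1],
    [0, 0, 0, -0.0015, 0, -0.0003, 1],
    [0, 0, 0, -0.0015, 0, -0.0003, 1],
    [0, 0, 0, -0.0015, 0, -0.0003, 1],
    [0, 0, 0, -0.0015, 0, -0.0003, 1],
    [0, 0, 0, -0.0015, 0, -0.0003, 1],
    [0, 0, 0, -0.0015, 0, -0.0003, 1],
    [0, 0, 0, -0.0015, 0, -0.0003, 1]
  ]
}}

```text
time: 14.9
ee_pos: [0.6047, 0.1001, 0.04]
eef_rot: [-0.105, 0.994, 0.003, -0.011]
ft_force: [-11.3, -2.1, 6.8]
width: 0.0499
```

```bash
python3 - <<'E'
from h import *
togo([.6057,.1006,.0400],.2115)
for i in range(4):
    camera('scene'); s=read_state(); print(s['time'],s['ft_force'].round(2),s['ee_pos'].round(4))
togo([.6057,.1006,.0400],.2115)
E
```

```text
t 14.9 p [0.6047 0.1001 0.04  ] F [-11.34  -2.11   6.83] w 0.0499
rot [ 0.46 -1.27 -0.04] shift now-tool [-0.001   0.0003 -0.    ] final-tool [-0.001   0.0003  0.    ]
14.95 [-11.25  -1.34   6.73] [0.6048 0.1001 0.04  ]
15.0 [-10.46  -1.68   6.16] [0.6048 0.1002 0.04  ]
15.05 [-10.32  -2.01   6.55] [0.6048 0.1001 0.04  ]
15.1 [-9.3  -1.25  6.43] [0.6048 0.1002 0.04  ]
t 15.1 p [0.6048 0.1002 0.04  ] F [-9.3  -1.25  6.43] w 0.0494
rot [ 0.46 -1.26 -0.04] shift now-tool [-0.001   0.0002  0.    ] final-tool [-0.001   0.0002  0.    ]
```

```bash
python3 - <<'E'
from h import *
grab('scene','s9');grab('wrist','w9')
a=V('s9').im[140:230,200:310]; b=V('w9').im[220:400,180:440]; 
cv2.imwrite('pics/s9c.png',cv2.resize(a,(733,600),interpolation=2)); cv2.imwrite('pics/w9c.png',cv2.resize(b,(780,540),interpolation=2))
for t in('w6','wrist8','w9'):
    im=V(t).im; print(t,im[226:246:2,277].sum(1), im[335:362:2,277].sum(1))
E
```

```text
w6 [467 459 460 422 335 384 430 455 470 481] [153 176 188 160 198 173 148 162 178 256 303 334 282 252]
wrist8 [485 478 476 431 344 399 442 472 488 491] [417 320 303 302 302 302 292 299 301 303 358 382 288 269]
w9 [485 484 476 432 354 405 446 471 486 496] [454 450 371 305 301 303 296 301 299 301 323 333 287 264]
```

View pics/s9c.png

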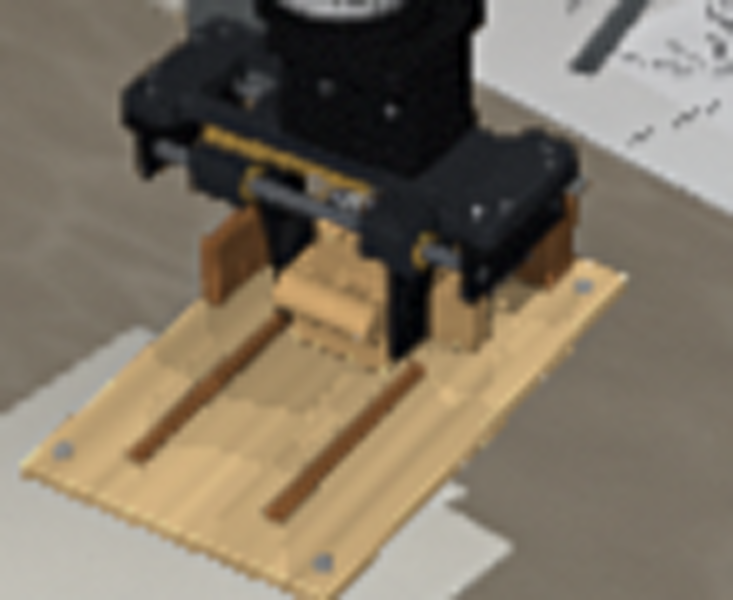

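View pics/w9c.png

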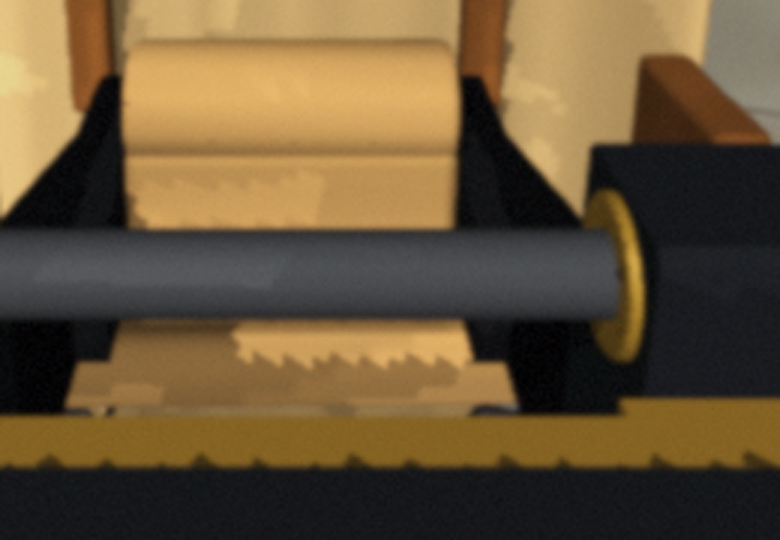

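```bash
python3 - <<'E'
from h import *
c,s=np.cos(.2115),np.sin(.2115); o=np.array([.5896,.0971])
def jig(P): return np.c_[(P[:,:2]-o)@np.array([[c,-s],[s,c]]),P[:,2]]
for t in('scene0','s7','scene8','s9'):
    C=V(t).cloud().reshape(-1,3); J=jig(C)
    m=(J[:,1]>-.051)&(J[:,1]<-.043)&(J[:,2]>.022)&(J[:,2]<.05)&(J[:,0]>.01)&(J[:,0]<.06); X=J[m]
    print(t,m.sum(),'x pct',np.percentile(X[:,0],[10,25,50,75]).round(4),X.mean(0).round(4))
E
```

```text
scene0 33 x pct [0.0177 0.0187 0.0212 0.0485] [ 0.0311 -0.0474  0.0363]
s7 17 x pct [0.0172 0.0183 0.0203 0.0223] [ 0.0243 -0.0475  0.0344]
scene8 13 x pct [0.0287 0.0292 0.0299 0.0307] [ 0.0302 -0.0465  0.0343]
s9 17 x pct [0.0306 0.0322 0.0337 0.0343] [ 0.0346 -0.0469  0.0359]
```

Depth puts the fence face at jig x 33.7 mm, against about 20.3 mm before contact. That is about 13.3 mm of travel, matching the TCP estimate of 12.5 mm. The pose is steady, so I'm handing in.

```bash
python3 - <<'E'
from h import *
togo([.6057,.1006,.0400],.2115)
print(close_job())
E
```

```text
t 15.2 p [0.6048 0.1001 0.04  ] F [-10.12  -1.18   6.13] w 0.0496
rot [ 0.46 -1.26 -0.05] shift now-tool [-0.001   0.0003  0.    ] final-tool [-0.001   0.0003  0.    ]
the job is handed in; nothing more can be done
None
```

I gripped the light-wood pull by its flat sides, set it in the jig's lane, and pushed it against the fence. I handed the job in at 15.2 s, still holding it with a 40 N grip.

**Last checks:**
- **Fence travel:** about 13.3 mm by depth and 12.5 mm by tool position, both inside the 7 to 20 mm window. The gripper hid the pointer and pins, so I could not see the pointer between them.
- **Pose:** the tool stayed within about 0.1 mm over the last 0.3 s. It leaned 1.3° (0.02 rad). The wrist picture showed the pull flat on the fence, roughly centred in the lane and not slipped in the grip.
- **Force:** the wrist read about 10 N along the push and 6 N upward, more than the roughly 8 N the spring should give at that travel. I put the difference down to friction on the board, but did not measure the pull-to-fence force on its own.
- **Bystanders:** no contact with them was planned, and none showed in the forces. I did not measure their positions again at the end.

The wrist and top cameras disagreed by about 3 mm sideways. I settled it from where the grip closed on the pull.

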